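# Clear the jig and register a test tile

## Robot

A 6-joint arm with a two-finger parallel gripper is mounted at the origin on the work surface. World frame = base frame: x ahead of the robot, y to its left, z up, the work surface at z = 0. Lengths are in m, angles in rad, forces in N, time in s.
With the tool pointing down it reaches from about 0.225 to 0.875 m from the base axis. Payload 3.4 kg.
Tool frame: the origin (TCP) lies between the finger pads; the fingertips stand 8 mm ahead of it and the grasp point (between the pads) lies 11 mm behind it; z points along the fingers, y is the line along which they close (so a half turn about z gives the same grasp; the last joint's range is limited). The gripper opens to 85 mm and grips with 20 to 120 N. Pads are 22 mm wide; open, the fingers measure 114 mm over their backs; the gripper's body (76 mm by 85 mm) begins 54 mm behind the grasp point. The pads swing forward as they close: fully open they stand 13 mm farther back than shut.
Start: joints at [-1.294, 0.276, 1.505, -0, 1.361, -0.121], TCP at [0.223, -0.53, 0.239] pointing down, gripper open.
Joint ranges: [-2.89, 2.89], [-0.75, 2.08], [0.22, 2.7], [-1.18, 4.32], [0.11, 2.71], [-2.7, 2.7]. Speed limits (rad/s): [2.57, 2.57, 3.14, 3.14, 3.14, 3.14].

## Interface

Orientations are given as a rotation vector (axis times angle).
In Python, from plant import arm, cams gives the robot as it stands.
- The arm moves only by the shell command python3 -m pendant 'ROWS'. ROWS is JSON, a list of rows, each a list of 3 entries, a list of its own where there are three numbers: the shift along the tool's x, y, z in m, then the turn about the tool's z in degrees, then the closure in counts, from 0 (fully open) to 255 (shut). In form: [[[tx, ty, tz], roll, hand], ...]. A call has 1 to 20 rows; each row shifts and turns the commanded pose from where the row before left it, along the tool's axes as they then stand; what a row does not reach is not made up. A row lasts 1/10 s, in which the tool goes at most 50 mm and 8.59 degrees, less where a joint would pass 70% of its speed; a pose out of reach is approached as far as the arm can. A call is refused whole if a number of a shift passes 0.05 or a number of a turn 8.59, either way. A call with a gripper value outside its range is refused whole. The fingers move at their own pace and stop on an object; the grip force is fixed at half the most. Time passes only in rows, so rows that do not move let the fingers close. It gives the time, the measured TCP pose, the force, the opening and the grip force at its end, in the units of the state.
- arm.observe(): the state, without advancing time (a new reading comes with each control period).
- cams.snapshot(name): name is "side" or "top"; returns a dict with "img" (420x560x3 uint8, red, green, blue), "range_z" (420x560 float32, m along the optical axis (not along the pixel's ray), 0 where there is no reading), "fx", "fy", "cx", "cy" (pixels), "T" (4x4, takes a point from camera to world coordinates). Camera axes: x right, y down, z forward; pixel columns grow to the right and rows downward; lengths in m; the calibration is good to about 2 mm. A picture is of the moment at which its call begins.
- arm.close_job(): hands the job in; it is judged then, once.
The state is a dict: "clock": time; "joint_pos": joint angles; "dq": joint speeds; "tau": joint torques, N m; "tcp_pos": TCP position; "tcp_rot": TCP orientation; "wrist_force": force on the tool from outside, world axes, zero at the start; "moment": the same for the moment, N m; "finger_gap": finger opening in m; "gripper_force": force on a finger pad.
Only numpy, scipy, OpenCV 4.12 (cv2) and the standard library are available. Lean on these libraries where they do the work, as an engineer would, in place of code of your own. Each camera call takes 0.05 s, during which the arm holds its last target. There are 200 camera calls.

## Task

Hang the wire basket that is in the way on the measuring jig by its handle on the hook of the stand, so that it hangs freely and roughly level. Then push the clay tile along the jig plate until it lies flat and fully home with one long edge flush against the fence and one short edge flush against the end stop. Do not shift the end stop, which is clamped on purpose, and leave the bottle, the crucible and the brick where they are.

Things in the scene. Friction and masses are not known exactly. Their poses are not given: they have to be found in the camera images.
- jig: Measuring jig, fixed: aluminium plate 240 mm (x) by 380 mm (y), 20 mm thick. Origin at the centre of its underside, on the bench; z up. On its +x side (away from the robot) a dark steel fence runs along y over the whole length: inner face at x = +90 mm, 22 mm thick, 14 mm high above the plate. The end stop (see corner) is near the +y end.
- corner (a point): Where the end stop's face meets the fence's inner face, at plate-top level; axes as the jig's. The end stop is a steel bar along the jig's x: face at y = 0 here (looking to -y), 84 mm out from the fence to -x, 22 mm thick to +y, 14 mm high, clamp knob over the fence 37 mm above the plate. Its place along the fence varies. The tile at home fills x -90 to 0, y -115 to 0 mm of this frame.
- tile: Fired clay test tile, dull reddish brown, 90 mm (its x) by 115 mm (its y) by 20 mm thick, about 0.46 kg, lying loose on the jig plate towards its -y end. Origin at the centre of its underside. Too wide to be gripped: push it.
- basket: Steel wire basket, 64 mm (x) by 90 mm (y), rim 50 mm high, 0.18 kg, on the jig plate between tile and end stop. Origin at the centre of its underside. Rigid handle: upright wires 7 mm thick at y = -42.5 and +42.5 mm, joined by a level square bar 10 x 10 mm along y, centre line 120 mm above the underside. Opening between rim and bar 65 mm high, 78 mm wide.
- bail_mid (a point): Middle of the basket's handle bar, on the bar's centre line, 120 mm above the basket's underside; axes as the basket's.
- stand: Hook stand, fixed: base 130 x 100 x 12 mm, post 16 mm thick and 200 mm high. Origin on the bench under the post's axis. The hook arm, a level round bar 8 mm thick, runs from the post's top towards the stand's -x for 95 mm (upper side 200 mm above the bench), then turns up to a tip at x = -106 mm, top 216 mm above the bench. Left or right of the jig.
- hook_seat (a point): Where the handle bar is to rest: on the upper side of the hook arm, 65 mm in front of the post (stand's -x), 200 mm above the bench; axes as the stand's.
- bottle: Bystander: closed amber bottle, 68 mm in diameter, 150 mm high, on the side of the jig where the stand is not. Origin at the centre of its underside.
- crucible: Bystander: small white crucible, 44 mm in diameter, 36 mm high, standing on the jig plate near its -x edge. Origin at the centre of its underside.
- brick: Bystander: brick 65 mm (its x) by 150 mm (its y) by 50 mm high, on the bench beyond the fence. Origin at the centre of its underside.
Not all that is in view belongs to the job. Of the things shaped like the tile, the brown one is meant.

How it is judged:
On the way, in this order (a step that is already met when the one before it is completed fails the run):
1. the basket hangs by its handle bar on the hook, let go (distance between bail_mid and hook_seat below 0.035 m and z of bail_mid in the frame of hook_seat between -0.002 and 0.014 m and contact force between basket and stand above 0.5 N and contact force between basket and the fingers below 0.1 N), for 0.2 s.
2. the tile is home against the fence and the end stop (x of tile in the frame of corner above -0.048 m and y of tile in the frame of corner above -0.0605 m and angle between the x axis of tile and the x axis of corner, either way round below 0.03 rad), for 0.2 s.
At the end, for the whole second after the job is handed in: Basket at rest, handle bar on the hook arm within 35 mm of the seat point, tilted under 0.3 rad. Tile at rest, flat on the plate, 115 mm edge within 3 mm of the fence, 90 mm edge within 3 mm of the end stop, square within 0.03 rad (all of step 2 and distance between bail_mid and hook_seat below 0.035 m and z of bail_mid in the frame of hook_seat between -0.002 and 0.014 m and contact force between basket and stand above 0.5 N and angle between basket's own z axis and vertical below 0.3 rad and linear speed of basket below 0.08 m/s and x of tile in the frame of corner below -0.042 m and y of tile in the frame of corner below -0.0545 m and angle between tile's own z axis and vertical below 0.05 rad and z of tile in the frame of corner below 0.004 m and linear speed of tile below 0.02 m/s); the robot touches nothing.
It fails at once if the end stop is shifted by more than 4 mm (distance of corner from where it was at the start of the episode above 0.004 m).
It fails at once if the bottle is moved by more than 20 mm or tipped (distance of bottle from where it was at the start of the episode above 0.02 m or angle between bottle's own z axis and vertical above 0.4 rad).
It fails at once if the crucible is moved by more than 20 mm or tipped (distance of crucible from where it was at the start of the episode above 0.02 m or angle between crucible's own z axis and vertical above 0.4 rad).
It fails at once if the brick is moved by more than 20 mm (distance of brick from where it was at the start of the episode above 0.02 m).
It also fails if it takes over 70 s, if anything falls off the work surface, if the arm or the gripper's body presses on something with over 40 N, if the wrist force passes 120 N, or if a joint passes its speed limit or range.

## Working session

There is one attempt and no reset: what is moved stays moved. The work goes in short steps, Python scripts to look and compute and a shell command to move; the robot and the scene stay as the last step left them, time stands still between calls to the robot, and variables do not carry over. Pictures are saved under pics/ and viewed, at most 10 in all, crops included, and the job is handed in when it is done.

```bash
mkdir -p pics; ls
python3 - <<'E'
from plant import arm,cams
import cv2,numpy as np
s=arm.observe();print(s)
for n in("side","top"):
    c=cams.snapshot(n);cv2.imwrite(f"pics/{n}0.png",c["img"][:,:,::-1]);np.savez(f"pics/{n}0.npz",**c)
    print(n,c["fx"],c["cx"],c["cy"],c["T"].round(3).tolist())
E
```

```text
pics
{'clock': 0.0, 'joint_pos': array([-1.29402267e+00,  2.76575386e-01,  1.50611520e+00,  9.04529561e-06,
        1.36072088e+00, -1.20984784e-01]), 'dq': array([-9.42334247e-05, -1.05783084e-04,  3.45846074e-04,  1.46546166e-03,
        2.41812864e-05,  6.97504769e-04]), 'tau': array([-2.83913096e-04, -4.16776299e+01, -2.45809740e+01, -9.99442977e-05,
        1.11137959e-02, -2.36894024e-06]), 'tcp_pos': array([ 0.22259233, -0.5296099 ,  0.23845804]), 'tcp_rot': array([-3.07788989e+00, -6.20325565e-01,  2.08347454e-04]), 'wrist_force': array([ 0.30649082,  0.15950052, -0.05376097]), 'moment': array([0.01223531, 0.01755356, 0.0120888 ]), 'gripper_force': 0.0, 'finger_gap': 0.08525124975301145}
side 385.20741895371845 279.05710319568055 209.75340294603612 [[-0.724, -0.345, 0.597, -0.019], [-0.69, 0.347, -0.636, 0.608], [0.012, -0.872, -0.489, 0.624], [0.0, 0.0, 0.0, 1.0]]
top 390.5880960325361 283.3389264945245 208.23692823847242 [[0.005, -0.997, 0.077, 0.46], [-1.0, -0.006, -0.02, 0.019], [0.02, -0.077, -0.997, 1.163], [0.0, 0.0, 0.0, 1.0]]
```

View pics/top0.png

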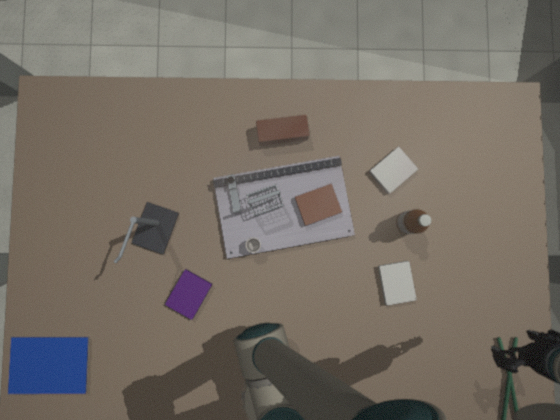

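View pics/side0.png

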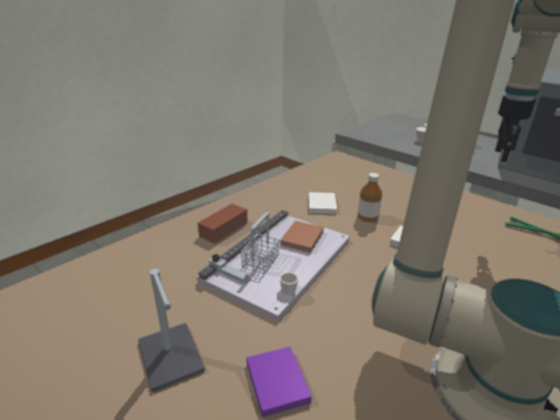

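The top view shows three tile-shaped things: brown on the plate at (318,204), white at (394,170) and white at (398,283). There is also a brown brick at (283,128), beyond the fence. The brown one on the plate fits the description. The basket is at (262,203), the end stop at (233,195), the crucible at (252,244), the stand with its hook at (135,222) and the bottle at (414,222).

```bash
cat > h.py <<'E'
import numpy as np,cv2
def cloud(c):
    z=c["range_z"];v,u=np.mgrid[:420,:560]
    P=np.stack([(u-c["cx"])/c["fx"]*z,(v-c["cy"])/c["fy"]*z,z,np.ones_like(z)],-1)@np.asarray(c["T"]).T
    P[z<=0]=np.nan
    return P[...,:3]
def rect(p):
    r=cv2.minAreaRect((p[:,:2]*1000).astype(np.float32)); return [np.round(a,1) for a in r]
E
python3 - <<'E'
from h import *
c=dict(np.load("pics/top0.npz"));P=cloud(c);s=dict(np.load("pics/side0.npz"));S=cloud(s)
z=P[...,2]
def box(u0,u1,v0,v1,lo,hi,A=P):
    q=A[v0:v1,u0:u1].reshape(-1,3);return q[(q[:,2]>lo)&(q[:,2]<hi)]
print("bench",np.nanmedian(z[300:330,60:120]))
for n,b in dict(plate=(205,365,150,265,.012,.027),fence=(210,345,155,192,.029,.039),tile=(292,345,180,228,.034,.048),stop=(222,246,180,216,.028,.042),bar=(235,290,180,230,.11,.16),crucible=(240,265,232,255,.045,.07),hook=(95,150,205,270,.17,.23),base=(130,185,200,260,.006,.02),brick=(250,315,110,145,.04,.06),bottle=(390,435,205,240,.05,.2)).items():
    q=box(*b);print(n,len(q),rect(q) if len(q)>3 else '',np.median(q,0).round(4) if len(q) else '')
for n,b in dict(bar=(225,300,205,290,.105,.16),hook=(140,180,260,315,.185,.23),post=(140,190,260,360,.03,.18)).items():
    q=box(*b,A=S);print("side",n,len(q),rect(q) if len(q)>3 else '',np.median(q,0).round(4) if len(q) else '')
    if len(q): i=np.argsort(q[:,1]);print(q[i[::max(1,len(q)//12)]].round(3).tolist())
h=box(95,150,205,270,.17,.23);print(h[::max(1,len(h)//15)].round(3).tolist())
a=cv2.resize(c["img"][150:270,90:370],None,fx=2.8,fy=2.8,interpolation=3);b=cv2.resize(s["img"][200:330,130:360],None,fx=2.2,fy=2.2,interpolation=3)
im=np.zeros((600,784,3),np.uint8);im[:a.shape[0]]=a;b=b[:600-a.shape[0]];im[a.shape[0]:a.shape[0]+b.shape[0],:b.shape[1]]=b
cv2.imwrite("pics/crop.png",np.clip(im*1.5,0,255).astype(np.uint8)[:,:,::-1])
E
```

```text
bench 0.0005180780678822883
plate 7583 [array([554.1,  -4.5]), array([240.1, 380.8]), np.float64(10.6)] [0.5253 0.0064 0.02  ]
fence 988 [array([617.9,   7.9]), array([ 94.6, 378.5]), np.float64(10.6)] [0.6523 0.0039 0.0341]
tile 1221 [array([ 558.7, -104.2]), array([ 89.9, 115.7]), np.float64(20.4)] [ 0.5592 -0.1036  0.0399]
stop 259 [array([581.8, 141.5]), array([93.9, 66.6]), np.float64(0.5)] [0.582  0.1372 0.0343]
bar 139 [array([568.4,  49.7]), array([10.2, 89.7]), np.float64(20.1)] [0.5677 0.0496 0.1444]
crucible 65 [array([440.8,  82. ]), array([39.3, 39.6]), np.float64(0.3)] [0.4381 0.0851 0.0548]
hook 213 [array([457.1, 385.9]), array([ 16.9, 115.8]), np.float64(68.8)] [0.4662 0.3797 0.1994]
base 1427 [array([481.4, 367.2]), array([175.1, 146.3]), np.float64(5.4)] [0.4852 0.3688 0.0122]
brick 1155 [array([779.9,   1. ]), array([ 66.8, 149.6]), np.float64(7.7)] [0.7779 0.0018 0.0498]
bottle 590 [array([ 509.2, -368.1]), array([66.8, 60.5]), np.float64(5.4)] [ 0.5071 -0.3591  0.1048]
side bar 167 [array([565.6,  52.4]), array([ 9.3, 90.9]), np.float64(19.5)] [0.5605 0.0635 0.1
[... 742 characters left out ...]
]), np.float64(72.1)] [0.4965 0.3722 0.0997]
[[0.501, 0.36, 0.031], [0.495, 0.365, 0.071], [0.494, 0.367, 0.117], [0.495, 0.368, 0.089], [0.496, 0.37, 0.045], [0.496, 0.371, 0.161], [0.496, 0.372, 0.14], [0.497, 0.373, 0.131], [0.498, 0.374, 0.096], [0.5, 0.375, 0.137], [0.503, 0.375, 0.171], [0.502, 0.376, 0.042], [0.501, 0.376, 0.08]]
[[0.51, 0.37, 0.202], [0.509, 0.362, 0.176], [0.503, 0.37, 0.201], [0.501, 0.364, 0.198], [0.499, 0.362, 0.176], [0.491, 0.371, 0.198], [0.481, 0.378, 0.196], [0.471, 0.38, 0.202], [0.464, 0.378, 0.197], [0.454, 0.382, 0.204], [0.444, 0.388, 0.199], [0.434, 0.395, 0.198], [0.427, 0.39, 0.198], [0.418, 0.394, 0.2], [0.411, 0.397, 0.204], [0.402, 0.403, 0.217]]
```

View pics/crop.png

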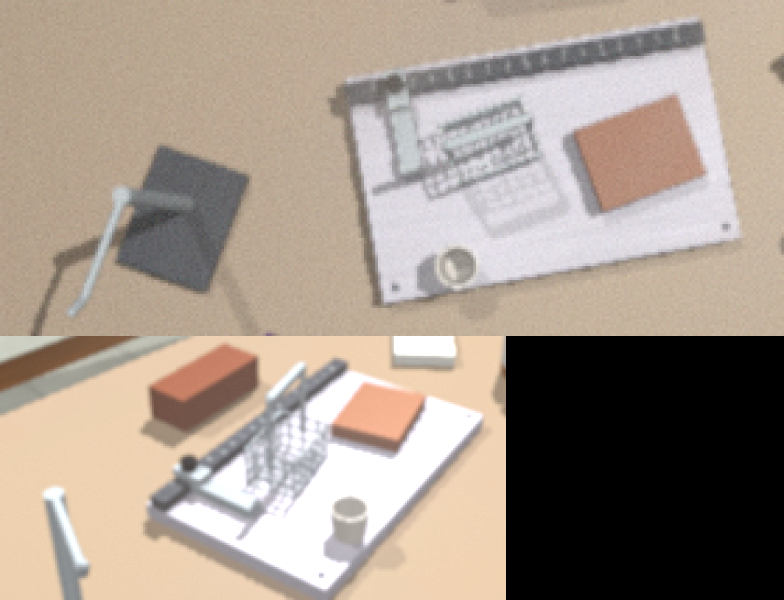

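The crop confirms the loose brown tile on the plate at crop (640,152). It is not the brick beyond the fence. The basket handle bar lies at crop (490,132), and the hook points to crop (72,310).

I estimate the bar middle at (0.567, 0.051, 0.140), with the bar running at yaw 110°. The hook seat is at (0.439, 0.390, 0.200), and the arm points along (-0.945, 0.328). I will grip 24 mm off the bar's middle so the fingers clear the hook.

```bash
cat >> h.py <<'E'
from scipy.spatial.transform import Rotation as R
def go(x,y,z,yaw=None):
    from plant import arm
    s=arm.observe();M=R.from_rotvec(s["tcp_rot"]).as_matrix()
    psi=np.degrees(np.arctan2(M[1,0],M[0,0]))
    print("t",round(s["clock"],2),"tcp",s["tcp_pos"].round(4),"psi",psi.round(2),"q",np.degrees(s["joint_pos"]).round(1),"F",s["wrist_force"].round(1),"gap",round(s["finger_gap"],4),round(s["gripper_force"],1))
    print("tool shift",(M.T@(np.array([x,y,z])-s["tcp_pos"])).round(4),"roll",None if yaw is None else round(psi-yaw,2))
E
python3 -m pendant '[[[0.027,-0.0189,0],0,0],[[0.027,-0.0189,0],0,0],[[0.027,-0.0189,0],0,0],[[0.027,-0.0189,0],0,0],[[0.027,-0.0189,0],0,0],[[0.027,-0.0189,0],0,0],[[0.027,-0.0189,0],0,0],[[0.027,-0.0189,0],0,0],[[0.027,-0.0189,0],0,0],[[0.027,-0.0189,0],0,0],[[0.027,-0.0189,0],0,0],[[0.027,-0.0189,0],0,0],[[0.027,-0.0189,0],0,0],[[0.027,-0.0189,0],0,0],[[0.027,-0.0189,0],0,0],[[0.027,-0.0189,0],0,0],[[0.027,-0.0189,0],0,0],[[0.027,-0.0189,0],0,0],[[0.027,-0.0189,0],0,0],[[0.027,-0.0189,0],0,0]]'
python3 -m pendant '[[[0,0,0],-7.95,0],[[0,0,0],-7.95,0],[[0,0,0],-7.95,0],[[0,0,0],-7.95,0],[[0,0,0],-7.95,0],[[0,0,0],-7.95,0],[[0,0,0],-7.95,0],[[0,0,0],-7.95,0],[[0,0,0],-7.95,0],[[0,0,0],-7.95,0],[[0,0,0],-7.95,0],[[0,0,0],0,0],[[0,0,0],0,0]]'
python3 -c "from h import *;go(.5753,.0285,.131,110.3)"
```

```text
clock: 2.1
tcp_pos: [0.5744, 0.0288, 0.2388]
tcp_rot: [-3.08, -0.621, 0.001]
wrist_force: [0.3, 0.5, -0.2]
finger_gap: 0.0852
gripper_force: 0.0
clock: 3.4
tcp_pos: [0.574, 0.0276, 0.239]
tcp_rot: [-1.8, -2.574, 0.001]
wrist_force: [-0.6, -0.0, -0.6]
finger_gap: 0.0854
gripper_force: 0.0
t 3.4 tcp [0.574  0.0276 0.239 ] psi 110.08 q [ -4.2  15.8  86.3  -0.   78.  -24.3] F [-0.6 -0.  -0.6] gap 0.0854 0.0
tool shift [0.0004 0.0017 0.108 ] roll -0.22
```

```bash
python3 -m pendant '[[[0.0004,0.0017,0.018],0,0],[[0,0,0.018],0,0],[[0,0,0.018],0,0],[[0,0,0.018],0,0],[[0,0,0.018],0,0],[[0,0,0.018],0,0],[[0,0,0],0,120],[[0,0,0],0,160],[[0,0,0],0,255],[[0,0,0],0,255],[[0,0,0],0,255],[[0,0,0],0,255],[[0,0,0],0,255],[[0,0,0],0,255]]'
python3 - <<'E'
from h import *
from plant import cams
go(.5753,.0285,.26,110.3)
s=cams.snapshot("side");cv2.imwrite("pics/s1.png",cv2.resize(s["img"][150:330,130:400],None,fx=2.9,fy=2.9)[:,:,::-1])
E
```

```text
clock: 4.8
tcp_pos: [0.5766, 0.0285, 0.1322]
tcp_rot: [1.795, 2.575, 0.002]
wrist_force: [1.2, -0.8, 4.9]
finger_gap: 0.0085
gripper_force: 59.9
t 4.8 tcp [0.5766 0.0285 0.1322] psi 110.23 q [ -4.1  20.4  95.5   0.   64.  -24.3] F [ 1.2 -0.8  4.9] gap 0.0085 59.9
tool shift [ 0.0003 -0.0009 -0.1278] roll -0.07
```

View pics/s1.png

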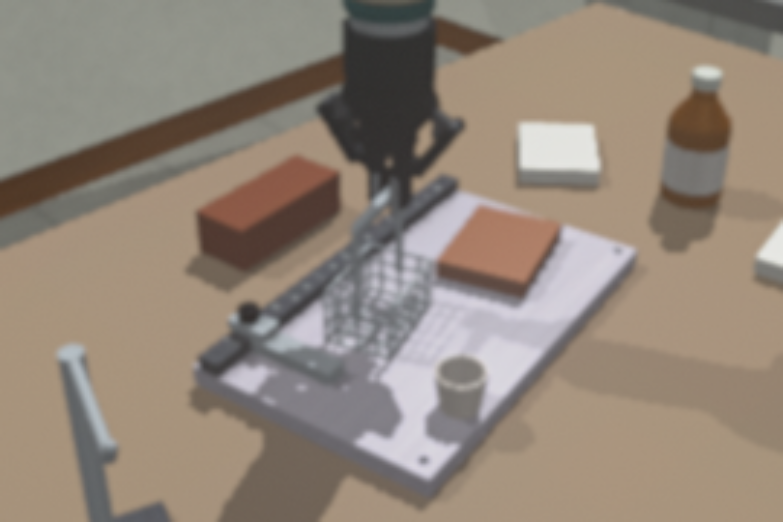

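The gripper holds the bar at its far part, and the basket is still undisturbed beside the end stop. Next I lift it, carry it round in front of the hook tip and turn it.

```bash
python3 -m pendant '[[[0,0,-0.01],0,255],[[0,0,-0.015],0,255],[[0,0,-0.02],0,255],[[0,0,-0.02],0,255],[[0,0,-0.02],0,255],[[0,0,-0.02],0,255],[[0,0,-0.015],0,255]]'
python3 -m pendant '[[[0.012,-0.008,0],0,255],[[0.0237,-0.0165,0],0,255],[[0.0237,-0.0165,0],0,255],[[0.0237,-0.0165,0],0,255],[[0.0237,-0.0165,0],0,255],[[0.0237,-0.0165,0],0,255],[[0.0237,-0.0165,0],0,255],[[0.0237,-0.0165,0],0,255],[[0.0237,-0.0165,0],0,255],[[0.0237,-0.0165,0],0,255],[[0.0237,-0.0165,0],0,255],[[0.0237,-0.0165,0],0,255],[[0.012,-0.008,0],0,255]]'
python3 -m pendant '[[[0,0,0],4.9,255],[[0,0,0],4.9,255],[[0,0,0],4.9,255],[[0,0,0],4.9,255],[[0,0,0],4.9,255],[[0,0,0],4.9,255],[[0,0,0],4.9,255],[[0,0,0],4.9,255],[[0,0,0],0,255],[[0,0,0],0,255]]'
python3 -c "from h import *;go(.336,.400,.235,71)"
```

```text
clock: 5.55
tcp_pos: [0.5749, 0.0285, 0.2522]
tcp_rot: [-1.796, -2.577, 0.001]
wrist_force: [0.1, 0.1, -1.3]
finger_gap: 0.0088
gripper_force: 59.1
clock: 6.85
tcp_pos: [0.2873, 0.2273, 0.2498]
tcp_rot: [-1.792, -2.576, 0.006]
wrist_force: [-0.5, -0.0, -2.1]
finger_gap: 0.0087
gripper_force: 59.1
clock: 7.85
tcp_pos: [0.2903, 0.2268, 0.2504]
tcp_rot: [-2.555, -1.828, 0.004]
wrist_force: [0.2, 0.6, -1.8]
finger_gap: 0.0086
gripper_force: 59.1
t 7.85 tcp [0.2903 0.2268 0.2504] psi 71.16 q [ 27.1  -2.9 106.7   0.   76.4  46. ] F [ 0.2  0.6 -1.8] gap 0.0086 59.1
tool shift [ 0.1787 -0.0127  0.0151] roll 0.16
```

```bash
python3 -m pendant '[[[0.015,-0.001,0],0,255],[[0.025,-0.0018,0],0,255],[[0.025,-0.0018,0],0,255],[[0.025,-0.0018,0],0,255],[[0.025,-0.0018,0],0,255],[[0.025,-0.0018,0],0,255],[[0.025,-0.0018,0],0,255],[[0.0137,-0.001,0],0,255],[[0,0,0],0,255],[[0,0,0],0,255]]'
python3 - <<'E'
from h import *
from plant import cams
go(.336,.400,.235,71)
s=cams.snapshot("side");t=cams.snapshot("top")
for n,c in(("side",s),("top",t)):
    P=cloud(c).reshape(-1,3)
    for lo,hi in((.225,.275),(.13,.2)):
        m=(P[:,2]>lo)&(P[:,2]<hi)&(np.hypot(P[:,0]-.345,P[:,1]-.423)<.055)
        q=P[m];print(n,len(q),rect(q),q.min(0).round(3),q.max(0).round(3))
        if lo>.2: i=np.argsort(q[:,1]);print(q[i[::max(1,len(q)//12)]].round(3).tolist())
im=np.hstack([cv2.resize(s["img"][190:390,60:260],(400,400)),cv2.resize(t["img"][150:350,40:240],(400,400))])
cv2.imwrite("pics/s2.png",im[:,:,::-1])
E
```

```text
clock: 8.85
tcp_pos: [0.3372, 0.4, 0.2507]
tcp_rot: [2.556, 1.826, -0.003]
wrist_force: [-0.3, -0.1, -0.8]
finger_gap: 0.0088
gripper_force: 59.1
t 8.85 tcp [0.3372 0.4    0.2507] psi 71.09 q [42.3 11.  91.1 -0.  78.  61.2] F [-0.3 -0.1 -0.8] gap 0.0088 59.1
tool shift [-0.0003 -0.0011  0.0157] roll 0.09
side 910 [array([342.7, 422.3]), array([89.9, 26.9]), np.float64(58.5)] [0.316 0.379 0.225] [0.361 0.466 0.275]
[[0.328, 0.379, 0.23], [0.325, 0.385, 0.261], [0.318, 0.4, 0.273], [0.319, 0.406, 0.269], [0.32, 0.41, 0.255], [0.331, 0.412, 0.265], [0.345, 0.421, 0.264], [0.341, 0.43, 0.257], [0.351, 0.439, 0.263], [0.348, 0.448, 0.263], [0.352, 0.457, 0.263], [0.355, 0.462, 0.234], [0.358, 0.465, 0.232]]
side 2090 [array([343., 422.]), array([91.6, 66.2]), np.float64(70.8)] [0.299 0.37  0.139] [0.385 0.474 0.2  ]
top 114 [array([350.9, 416.5]), array([89.3, 34.5]), np.float64(56.4)] [0.318 0.377 0.226] [0.362 0.463 0.275]
[[0.33, 0.377, 0.259], [0.333, 0.378, 0.232], [0.334, 0.38, 0.252], [0.334, 0.382, 0.257], [0.331, 0.385, 0.266], [0.344, 0.386, 0.259], [0.34, 0.387, 0.262], [0.344, 0.388, 0.26], [0.353, 0.389, 0.259], [0.329, 0.391, 0.268], [0.324, 0.392, 0.248], [0.321, 0.396, 0.26], [0.362, 0.458, 0.241]]
top 438 [array([345.1, 419.8]), array([90.3, 64.3]), np.float64(69.4)] [0.302 0.369 0.137] [0.389 0.461 0.199]
```

View pics/s2.png

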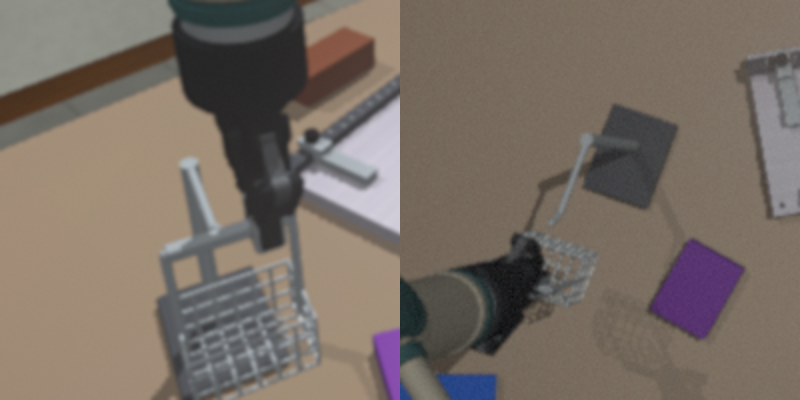

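The side crop shows the basket held level, with its bar from (165,250) to (290,215). The hook arm behind it points at the opening, and its tip is at about (215,232). In the top crop the tip at (553,220) is just ahead of the basket. I will lower to bar height 0.24 and slide in along the tool's y.

```bash
python3 -m pendant '[[[0,0,0.01],0,255],[[0,0,0.0085],0,255],[[0,0.01,0],0,255],[[0,0.015,0],0,255],[[0,0.015,0],0,255],[[0,0.015,0],0,255],[[0,0.015,0],0,255],[[0.001,0.015,0],0,255],[[0,0.0145,0],0,255],[[0,0,0],0,255],[[0,0,0],0,255]]'
python3 - <<'E'
from h import *
from plant import cams
go(.4316,.3688,.197,71)
s=cams.snapshot("side")
P=cloud(s).reshape(-1,3)
m=(P[:,2]>.135)&(P[:,2]<.18)&(np.hypot(P[:,0]-.439,P[:,1]-.39)<.06);q=P[m];print(rect(q))
cv2.imwrite("pics/s3.png",cv2.resize(s["img"][190:390,60:260],(600,600))[:,:,::-1])
E
```

```text
clock: 10.05
tcp_pos: [0.4322, 0.3689, 0.2325]
tcp_rot: [-2.557, -1.824, 0.002]
wrist_force: [-0.6, -0.1, -1.1]
finger_gap: 0.0086
gripper_force: 59.1
t 10.05 tcp [0.4322 0.3689 0.2325] psi 70.99 q [33.4 15.5 87.7  0.  76.9 52.4] F [-0.6 -0.1 -1.1] gap 0.0086 59.1
tool shift [-0.0003 -0.0005  0.0355] roll -0.01
[array([451.4, 386.9]), array([90.9, 94.4]), np.float64(71.6)]
```

View pics/s3.png

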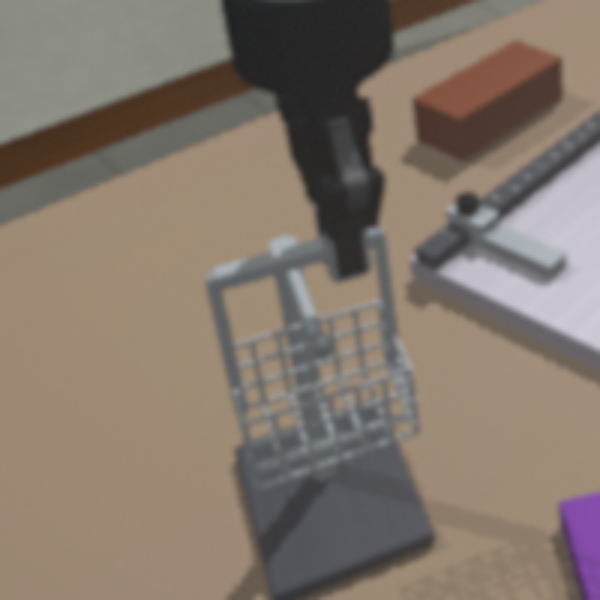

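The bar runs from (212,275) to (380,238), with the hook arm crossing under its middle at about (288,262). It is threaded, so I lower it.

```bash
python3 -m pendant '[[[0,0,0.008],0,255],[[0,0,0.008],0,255],[[0,0,0.008],0,255],[[0,0,0.005],0,255],[[0,0,0.003],0,255],[[0,0,0.002],0,255],[[0,0,0],0,255],[[0,0,0],0,255]]'
```

```text
clock: 10.9
tcp_pos: [0.4324, 0.3692, 0.199]
tcp_rot: [2.557, 1.825, 0.001]
wrist_force: [-0.2, 0.1, -1.3]
finger_gap: 0.0088
gripper_force: 59.1
```

```bash
python3 -m pendant '[[[0,0,0.001],0,255],[[0,0,0.001],0,255],[[0,0,0],0,255]]'
```

```text
clock: 11.2
tcp_pos: [0.4324, 0.3691, 0.1971]
tcp_rot: [2.557, 1.825, 0.001]
wrist_force: [-0.2, -0.0, -0.3]
finger_gap: 0.0087
gripper_force: 59.3
```

```bash
python3 -m pendant '[[[0,0,0.001],0,255],[[0,0,0],0,255],[[0,0,0],0,255]]'
```

```text
clock: 11.5
tcp_pos: [0.4324, 0.3692, 0.1967]
tcp_rot: [2.557, 1.825, 0.002]
wrist_force: [-0.6, -1.7, 5.5]
finger_gap: 0.0083
gripper_force: 60.0
```

It is in contact with the hook. I ease off slightly, open gently and back up.

```bash
python3 -m pendant '[[[0,0,-0.0005],0,255],[[0,0,0],0,235],[[0,0,0],0,225],[[0,0,0],0,215],[[0,0,0],0,205],[[0,0,0],0,190],[[0,0,0],0,170],[[0,0,0],0,170],[[0,0,0],0,170]]'
python3 - <<'E'
from h import *
from plant import cams
go(.4316,.3688,.26,71)
s=cams.snapshot("side")
cv2.imwrite("pics/s4.png",cv2.resize(s["img"][190:390,60:260],(600,600))[:,:,::-1])
E
```

```text
clock: 12.4
tcp_pos: [0.4322, 0.3691, 0.1962]
tcp_rot: [2.557, 1.825, -0.0]
wrist_force: [0.3, -0.1, 0.3]
finger_gap: 0.0286
gripper_force: 0.0
t 12.4 tcp [0.4322 0.3691 0.1962] psi 71.04 q [33.5 16.8 91.1 -0.  72.1 52.4] F [ 0.3 -0.1  0.3] gap 0.0286 0.0
tool shift [-0.0005 -0.0005 -0.0638] roll 0.04
```

View pics/s4.png

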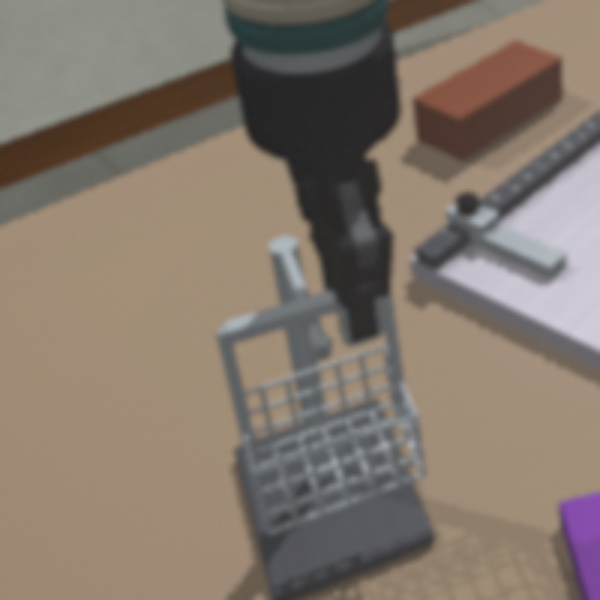

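The basket hangs level on the hook, with the arm crossing the bar middle near (300,318), and the fingers are clear at (358,330). I lift away, turn the tool to the jig's axes and measure the jig.

```bash
python3 -m pendant '[[[0,0,-0.01],0,170],[[0,0,-0.02],0,170],[[0,0,-0.03],0,170],[[0,0,-0.03],0,170],[[0,0,0],7.55,150],[[0,0,0],7.55,120],[[0,0,0],7.55,90],[[0,0,0],7.55,60],[[0,0,0],7.55,60],[[0,0,0],7.55,60],[[0,0,0],7.55,60],[[0,0,0],7.55,60]]'
cat >> h.py <<'E'
def jig(show=True):
    from plant import cams
    c=cams.snapshot("top");P=cloud(c)
    th=np.radians(10.6);Rj=np.array([[np.cos(th),np.sin(th)],[-np.sin(th),np.cos(th)]])
    O=np.array([.5541,-.0045])
    J=P.copy();J[...,:2]=(P[...,:2]-O)@Rj.T
    im=c["img"].astype(int);red=(im[...,0]>im[...,2]*1.35)&(im[...,0]-im[...,2]>25)
    X,Y,Z=J[...,0],J[...,1],J[...,2]
    m=(np.abs(X)<.12)&(np.abs(Y)<.19)&(Z>.032)&(Z<.046)&red
    r=cv2.minAreaRect((J[m][:,:2]*1000).astype(np.float32));print("tile(jig mm)",np.round(r[0],1),np.round(r[1],1),round(r[2],2),m.sum())
    s=(X>.02)&(X<.075)&(Y>.05)&(Y<.19)&(Z>.030)&(Z<.038)&~red;print("stop y pct",np.percentile(J[s][:,1],[1,5,50,95,99]).round(4))
    f=(Z>.03)&(Z<.038)&(X>.07)&(X<.13)&(Y<.1)&(Y>-.02)&~red;print("fence x pct",np.percentile(J[f][:,0],[1,5,50,95,99]).round(4))
    return J
def w(x,y):
    th=np.radians(10.6);return .5541+x*np.cos(th)-y*np.sin(th),-.0045+x*np.sin(th)+y*np.cos(th)
E
python3 -c "
from h import *;jig();go(*w(-.105,-.099),.2,10.6)"
```

```text
clock: 13.65
tcp_pos: [0.4323, 0.3691, 0.2872]
tcp_rot: [-3.128, -0.283, -0.001]
wrist_force: [-0.0, 0.2, 0.1]
finger_gap: 0.0653
gripper_force: 0.0
tile(jig mm) [-12.8 -97.8] [ 86.3 111.9] 9.64 1121
stop y pct [0.1259 0.1267 0.1368 0.1465 0.1473]
fence x pct [0.0896 0.0902 0.1005 0.1104 0.1115]
t 13.7 tcp [0.4323 0.3692 0.2872] psi 10.15 q [ 33.5  13.9  82.1  -0.   83.9 113.3] F [ 0.4  0.1 -0.2] gap 0.0657 0.0
tool shift [-0.0502  0.4892  0.0869] roll -0.45
```

```bash
python3 -m pendant '[[[-0.0031,0.0306,0.0045],-0.45,60],[[-0.0031,0.0306,0.0045],0,60],[[-0.0031,0.0306,0.0045],0,60],[[-0.0031,0.0306,0.0045],0,60],[[-0.0031,0.0306,0.0045],0,60],[[-0.0031,0.0306,0.0045],0,60],[[-0.0031,0.0306,0.0045],0,60],[[-0.0031,0.0306,0.0045],0,60],[[-0.0031,0.0306,0.0045],0,60],[[-0.0031,0.0306,0.0045],0,60],[[-0.0031,0.0306,0.0045],0,60],[[-0.0031,0.0306,0.0045],0,60],[[-0.0031,0.0306,0.0045],0,60],[[-0.0031,0.0306,0.0045],0,60],[[-0.0031,0.0306,0.0045],0,60],[[-0.0031,0.0306,0.0045],0,60],[[0,0,0],0,60]]'
python3 -m pendant '[[[0,0,0.03],0,60],[[0,0,0.03],0,60],[[0,0,0.03],0,60],[[0,0,0.03],0,60],[[0,0,0.03],0,60],[[0,0,0],0,60]]'
python3 -c "
from h import *;go(*w(-.105,-.099),.032,10.6)"
```

```text
clock: 15.4
tcp_pos: [0.4781, -0.1244, 0.2144]
tcp_rot: [3.125, 0.301, 0.001]
wrist_force: [-0.0, -0.3, -0.1]
finger_gap: 0.0654
gripper_force: 0.0
clock: 16.0
tcp_pos: [0.4748, -0.1192, 0.0617]
tcp_rot: [-3.123, -0.306, 0.011]
wrist_force: [-1.6, 0.4, 0.6]
finger_gap: 0.0652
gripper_force: 0.0
t 16.0 tcp [ 0.4748 -0.1192  0.0617] psi 11.19 q [-22.3  18.7 111.    0.   50.8  56.5] F [-1.6  0.4  0.6] gap 0.0652 0.0
tool shift [-0.0057  0.001   0.0298] roll 0.59
```

```bash
python3 -m pendant '[[[-0.005,0.001,0.015],0.6,60],[[0,0,0.01],0,60],[[0,0,0.005],0,60],[[0,0,0],0,60]]'
python3 -m pendant '[[[0.01,0,0],0,60],[[0.01,0,0],0,60],[[0.008,0,0],0,60],[[0.008,0,0],0,60],[[0.008,0,0],0,60],[[0.008,0,0],0,60],[[0.008,0,0],0,60],[[0.008,0,0],0,60],[[0.008,0,0],0,60],[[0,0,0],0,60]]'
python3 -c "
from h import *;jig();go(*w(-.011,-.099),.032,10.6)"
```

```text
clock: 16.4
tcp_pos: [0.4731, -0.1228, 0.0346]
tcp_rot: [3.128, 0.288, 0.0]
wrist_force: [-0.6, 0.4, 0.7]
finger_gap: 0.0653
gripper_force: 0.0
clock: 17.4
tcp_pos: [0.55, -0.1093, 0.0345]
tcp_rot: [3.127, 0.287, 0.005]
wrist_force: [0.6, -0.2, 0.1]
finger_gap: 0.0657
gripper_force: 0.0
tile(jig mm) [ 39.7 -60.8] [39.3 87.3] 70.02 269
stop y pct [0.1259 0.127  0.1361 0.1463 0.1472]
fence x pct [0.0896 0.0903 0.1003 0.1108 0.1114]
t 17.45 tcp [ 0.5496 -0.1093  0.0346] psi 10.5 q [-18.4  25.3 104.3   0.   50.2  61.1] F [ 0.3  0.2 -0.6] gap 0.0651 0.0
tool shift [ 0.0127 -0.0032  0.0026] roll -0.1
```

```bash
python3 -m pendant '[[[0.004,-0.0015,0],0,60],[[0.004,-0.0015,0],0,60],[[0.002,0,0],0,60]]'
python3 -m pendant '[[[0.0015,0,0],0,60],[[0,0,0],0,60]]'
python3 -m pendant '[[[0.001,0,0],0,60],[[0,0,0],0,60]]'
python3 - <<'E'
from h import *
from plant import cams
go(*w(-.011,-.099),.032,10.6)
s=cams.snapshot("side")
cv2.imwrite("pics/s5.png",cv2.resize(s["img"][180:320,190:390],None,fx=3,fy=3)[:,:,::-1])
E
```

```text
clock: 17.75
tcp_pos: [0.5561, -0.1043, 0.0345]
tcp_rot: [3.128, 0.288, -0.003]
wrist_force: [-5.6, -2.1, 4.6]
finger_gap: 0.0652
gripper_force: 2.9
clock: 17.95
tcp_pos: [0.5571, -0.1039, 0.0345]
tcp_rot: [-3.128, -0.288, 0.004]
wrist_force: [-6.2, -1.5, 3.7]
finger_gap: 0.0657
gripper_force: 2.6
clock: 18.15
tcp_pos: [0.5578, -0.1037, 0.0345]
tcp_rot: [-3.128, -0.288, 0.004]
wrist_force: [-5.5, -0.5, 4.2]
finger_gap: 0.065
gripper_force: 2.8
t 18.15 tcp [ 0.5578 -0.1037  0.0345] psi 10.51 q [-1.750e+01  2.590e+01  1.031e+02 -1.000e-01  5.110e+01  6.200e+01] F [-5.5 -0.5  4.2] gap 0.065 2.8
tool shift [0.0036 0.0008 0.0025] roll -0.09
```

View pics/s5.png

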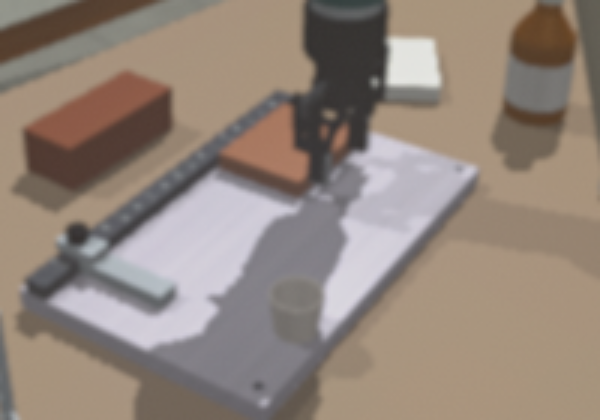

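The tile's long edge now appears to lie along the fence from (222,155) to (285,105), with both fingers on its near edge. I back off, lift, swing round to its -y side and measure it on the way.

```bash
python3 -m pendant '[[[-0.01,0,0],0,60],[[-0.02,0,0],0,60],[[0,0,-0.03],0,60],[[0,0,-0.03],0,60],[[0,0,-0.03],-8.2,80],[[0,0,0],-8.2,120],[[0,0,0],-8.2,140],[[0,0,0],-8.2,140],[[0,0,0],-8.2,140],[[0,0,0],-8.2,140],[[0,0,0],-8.2,140],[[0,0,0],-8.2,140],[[0,0,0],-8.2,140],[[0,0,0],-8.2,140],[[0,0,0],-8.1,140],[[0,0,0],0,140]]'
python3 -c "
from h import *;jig();go(*w(.045,-.19),.124,100.6)"
```

```text
clock: 19.8
tcp_pos: [0.5302, -0.1091, 0.1244]
tcp_rot: [2.007, 2.416, 0.002]
wrist_force: [0.6, -0.8, 0.6]
finger_gap: 0.0387
gripper_force: 0.0
tile(jig mm) [ 41.3 -88.5] [84.8 89.1] 89.74 536
stop y pct [0.1258 0.1263 0.1363 0.1466 0.1475]
fence x pct [0.0895 0.0904 0.1004 0.1105 0.1113]
t 19.85 tcp [ 0.5301 -0.1091  0.1244] psi 100.42 q [-19.   18.1 100.5   0.   61.3 -29.5] F [-0.2  0.8  0.4] gap 0.0382 0.0
tool shift [-0.0913  0.0882  0.0006] roll -0.18
```

```bash
python3 -m pendant '[[[-0.0183,0.0176,0],0,140],[[-0.0183,0.0176,0],0,140],[[-0.0183,0.0176,0],0,140],[[-0.0183,0.0176,0],0,140],[[-0.0183,0.0176,0],0,140],[[0,0,0.01],0,140],[[0,0,0.02],0,140],[[0,0,0.025],0,140],[[0,0,0.02],0,140],[[0,0,0.01],0,140],[[0,0,0.005],0,140],[[0,0,0],0,140]]'
python3 -c "
from h import *;jig();go(*w(.045,-.0005),.032,100.6)"
```

```text
clock: 21.05
tcp_pos: [0.6328, -0.1828, 0.034]
tcp_rot: [-2.007, -2.416, 0.0]
wrist_force: [1.9, 0.5, 0.5]
finger_gap: 0.0384
gripper_force: 0.0
tile(jig mm) [  42.7 -101.9] [ 85.7 111.2] 0.38 831
stop y pct [0.1258 0.1268 0.1366 0.1463 0.1474]
fence x pct [0.0897 0.0905 0.1005 0.1104 0.1114]
t 21.1 tcp [ 0.6333 -0.1831  0.0348] psi 100.57 q [-22.2  32.1  90.8   0.   57.1 -32.7] F [-0.5  0.1  0.2] gap 0.0384 0.0
tool shift [ 1.896e-01 -1.000e-04  2.700e-03] roll -0.03
```

```bash
python3 -m pendant '[[[0.0085,0,0],0,140],[[0.0115,0,0],0,140],[[0.0115,0,0],0,140],[[0.0115,0,0],0,140],[[0.0115,0,0],0,140],[[0.0115,0,0],0,140],[[0.0115,0,0],0,140],[[0.0115,0,0],0,140],[[0.0115,0,0],0,140],[[0.0115,0,0],0,140],[[0.0115,0,0],0,140],[[0.0115,0,0],0,140],[[0.0115,0,0],0,140],[[0.0115,0,0],0,140],[[0.0115,0,0],0,140],[[0.005,0,0],0,140],[[0,0,0],0,140]]'
python3 -c "
from h import *;jig();go(*w(.045,-.0005),.032,100.6)"
```

```text
clock: 22.8
tcp_pos: [0.6009, -0.0104, 0.0348]
tcp_rot: [2.006, 2.418, 0.001]
wrist_force: [1.1, -0.9, 0.7]
finger_gap: 0.0386
gripper_force: 0.9
tile(jig mm) [41.7 54.3] [112.8  86.6] 88.55 538
stop y pct [0.0745 0.1101 0.1354 0.146  0.1475]
fence x pct [0.0897 0.0907 0.1004 0.1106 0.1116]
t 22.85 tcp [ 0.6006 -0.0104  0.0344] psi 100.62 q [ -7.7  28.1  98.9   0.1  53.1 -18.3] F [ 0.7 -0.8  0. ] gap 0.0385 0.5
tool shift [0.0139 0.0004 0.0025] roll 0.02
```

```bash
python3 -m pendant '[[[0.005,0,0],0,140],[[0.004,0,0],0,140],[[0.002,0,0],0,140],[[0,0,0],0,140]]'
python3 -m pendant '[[[0.001,0,0],0,140],[[0,0,0],0,140]]'
python3 -m pendant '[[[0.001,0,0],0,140],[[0,0,0],0,140]]'
python3 -c "
from h import *;jig();go(*w(.045,-.0005),.032,100.6)"
```

```text
clock: 23.25
tcp_pos: [0.5989, -0.0008, 0.0343]
tcp_rot: [2.007, 2.417, -0.0]
wrist_force: [0.5, -4.5, 3.1]
finger_gap: 0.0383
gripper_force: 2.0
clock: 23.45
tcp_pos: [0.5988, -0.0001, 0.0343]
tcp_rot: [2.007, 2.417, -0.001]
wrist_force: [0.8, -4.4, 3.3]
finger_gap: 0.0384
gripper_force: 2.5
clock: 23.65
tcp_pos: [0.5986, 0.0009, 0.0343]
tcp_rot: [2.007, 2.417, -0.0]
wrist_force: [0.0, -5.2, 3.2]
finger_gap: 0.0383
gripper_force: 2.5
tile(jig mm) [41.6 66.9] [111.6  86.9] 88.8 514
stop y pct [0.0549 0.0958 0.1353 0.146  0.1472]
fence x pct [0.0901 0.0906 0.1002 0.1107 0.1111]
t 23.7 tcp [0.5986 0.0009 0.0343] psi 100.59 q [ -6.6  28.   99.2  -0.   52.9 -17.1] F [-0.1 -4.9  3.2] gap 0.0386 2.5
tool shift [0.0024 0.0002 0.0023] roll -0.01
```

```bash
python3 -m pendant '[[[0.001,0,0],0,140],[[0,0,0],0,140]]'
python3 -m pendant '[[[0.0007,0,0],0,140],[[0,0,0],0,140]]' | sed -n '1,3p;4p'
```

```text
clock: 23.9
tcp_pos: [0.5984, 0.002, 0.0343]
tcp_rot: [2.007, 2.417, -0.0]
wrist_force: [1.2, -4.7, 2.0]
finger_gap: 0.0388
gripper_force: 2.5
clock: 24.1
tcp_pos: [0.5984, 0.0026, 0.0343]
tcp_rot: [2.007, 2.417, -0.0]
wrist_force: [0.3, -5.2, 2.8]
```

```bash
python3 -m pendant '[[[-0.015,0,0],0,140],[[0,0,-0.03],0,140],[[0,0,-0.03],0,140],[[0,0,-0.03],8.2,100],[[0,0,0],8.2,80],[[0,0,0],8.2,80],[[0,0,0],8.2,80],[[0,0,0],8.2,80],[[0,0,0],8.2,80],[[0,0,0],8.2,80],[[0,0,0],8.2,80],[[0,0,0],8.2,80],[[0,0,0],8.2,80],[[0,0,0],8,80],[[0,0,0],0,80]]'
python3 -c "
from h import *;jig();go(*w(-.036,.066),.034,10.6)"
```

```text
clock: 25.6
tcp_pos: [0.6001, -0.0115, 0.1234]
tcp_rot: [-3.126, -0.289, 0.004]
wrist_force: [-0.6, 0.5, 0.8]
finger_gap: 0.0588
gripper_force: 0.0
tile(jig mm) [41.6 68. ] [ 89.  111.3] 0.25 601
stop y pct [0.0881 0.1254 0.1361 0.1465 0.1472]
fence x pct [0.0882 0.0901 0.101  0.1101 0.1114]
t 25.65 tcp [ 0.6003 -0.0116  0.1235] psi 10.71 q [-7.8 22.8 92.9  0.1 64.4 71.5] F [-0.9 -0.6  0. ] gap 0.0587 0.0
tool shift [-0.0798 -0.0814  0.0898] roll 0.11
```

```bash
python3 -m pendant '[[[-0.02,-0.0203,0],0,80],[[-0.02,-0.0203,0],0,80],[[-0.02,-0.0203,0],0,80],[[-0.02,-0.0203,0],0,80],[[0,0,0.01],0,80],[[0,0,0.02],0,80],[[0,0,0.025],0,80],[[0,0,0.02],0,80],[[0,0,0.01],0,80],[[0,0,0.005],0,80],[[0,0,0],0,80]]'
python3 -c "
from h import *;jig();go(*w(-.011,.066),.034,10.6)"
```

```text
clock: 26.75
tcp_pos: [0.5076, 0.0531, 0.0338]
tcp_rot: [-3.128, -0.29, 0.001]
wrist_force: [0.5, 0.5, 0.5]
finger_gap: 0.0588
gripper_force: 0.0
tile(jig mm) [62.  67.6] [111.8  48.4] 88.65 507
stop y pct [0.088  0.1249 0.1364 0.1466 0.1469]
fence x pct [0.0897 0.0906 0.1005 0.1107 0.1115]
t 26.8 tcp [0.508  0.0531 0.0344] psi 10.61 q [ -1.8  22.1 110.5   0.   47.4  77.6] F [0.5 0.5 0.2] gap 0.0586 0.0
tool shift [ 0.0237 -0.0009  0.0004] roll 0.01
```

```bash
python3 -m pendant '[[[0.007,0,0],0,80],[[0.007,0,0],0,80],[[0.006,0,0],0,80],[[0.001,0,0],0,80],[[0,0,0],0,80]]'
python3 -m pendant '[[[0.001,0,0],0,80],[[0,0,0],0,80]]'
python3 -m pendant '[[[0.001,0,0],0,80],[[0,0,0],0,80]]'
python3 -c "
from h import *;jig();go(*w(-.012,.066),.034,10.6)"
```

```text
clock: 27.3
tcp_pos: [0.5286, 0.0572, 0.0344]
tcp_rot: [3.128, 0.29, 0.001]
wrist_force: [-0.0, -0.0, -0.6]
finger_gap: 0.0587
gripper_force: 0.0
clock: 27.5
tcp_pos: [0.5287, 0.0573, 0.0342]
tcp_rot: [3.128, 0.29, -0.001]
wrist_force: [-0.2, -0.7, 0.6]
finger_gap: 0.0587
gripper_force: 0.8
clock: 27.7
tcp_pos: [0.5287, 0.0573, 0.0342]
tcp_rot: [3.128, 0.29, -0.004]
wrist_force: [-4.3, -1.2, 3.9]
finger_gap: 0.059
gripper_force: 2.3
tile(jig mm) [80.6 42.7] [88.  34.2] 62.24 97Traceback (most recent call last):
  File "<string>", line 2, in <module>
    from h import *;jig();go(*w(-.012,.066),.034,10.6)
                    ~~~^^
  File "h.py", line 26, in jig
    s=(X>.02)&(X<.075)&(Y>.05)&(Y<.19)&(Z>.030)&(Z<.038)&~red;print("stop y pct",np.percentile(J[s][:,1],[1,5,50,95,99]).round(4))
                                                                                 ~~~~~~~~~~~~~^^^^^^^^^^^^^^^^^^^^^^^^^^
    return _quantile_unchecked(
        a, q, axis, out, overwrite_input, method, keepdims, weights)
    return _ureduce(a,
                    func=_quantile_ureduce_func,
    ...<5 lines>...
                    overwrite_input=overwrite_input,
                    method=method)
    r = func(a, **kwargs)
    result = _quantile(arr,
                       quantiles=q,
    ...<2 lines>...
                       out=out,
                       weights=wgt)
    slices_having_nans = np.isnan(arr[-1, ...])
                                  ~~~^^^^^^^^^
IndexError: index -1 is out of bounds for axis 0 with size 0
```

Contact has been made. I continue in 1 mm steps until the force rises above the sliding level of about 5 N.

```bash
for i in 1; do python3 -m pendant '[[[0.001,0,0],0,80],[[0,0,0],0,80]]'; done | grep -E "tcp_pos|wrist"
python3 -m pendant '[[[0.001,0,0],0,80],[[0,0,0],0,80]]'| grep -E "tcp_pos|wrist"
python3 -m pendant '[[[0.001,0,0],0,80],[[0,0,0],0,80]]'| grep -E "tcp_pos|wrist"
python3 -m pendant '[[[0.001,0,0],0,80],[[0,0,0],0,80]]'| grep -E "tcp_pos|wrist"
```

```text
tcp_pos: [0.5292, 0.0575, 0.0341]
wrist_force: [-6.3, -1.8, 4.8]
tcp_pos: [0.5302, 0.0578, 0.0341]
wrist_force: [-6.4, -1.8, 4.6]
tcp_pos: [0.531, 0.058, 0.0341]
wrist_force: [-6.3, -1.9, 4.5]
tcp_pos: [0.5317, 0.0581, 0.034]
wrist_force: [-6.3, -1.3, 5.4]
```

```bash
python3 -m pendant '[[[0.001,0,0],0,80],[[0,0,0],0,80]]'| grep -E "tcp_pos|wrist"
python3 -m pendant '[[[0.001,0,0],0,80],[[0,0,0],0,80]]'| grep -E "tcp_pos|wrist"
```

```text
tcp_pos: [0.5317, 0.0581, 0.034]
wrist_force: [-7.6, -2.5, 6.0]
tcp_pos: [0.5317, 0.0582, 0.034]
wrist_force: [-10.1, -2.6, 7.7]
```

The force rises with no more motion, so the tile is at the fence. Next is the final short push to the end stop.

```bash
python3 -m pendant '[[[-0.006,0,0],0,80],[[-0.015,0,0],0,80],[[0,0,-0.03],0,80],[[0,0,-0.03],0,80],[[0,0,-0.03],-8.2,120],[[0,0,0],-8.2,140],[[0,0,0],-8.2,140],[[0,0,0],-8.2,140],[[0,0,0],-8.2,140],[[0,0,0],-8.2,140],[[0,0,0],-8.2,140],[[0,0,0],-8.2,140],[[0,0,0],-8.2,140],[[0,0,0],-8.2,140],[[0,0,0],-8,140],[[0,0,0],0,140]]'
python3 -c "
from h import *;go(*w(.045,-.03),.034,100.6);jig()"
```

```text
clock: 30.55
tcp_pos: [0.5167, 0.0549, 0.1245]
tcp_rot: [2.006, 2.415, 0.004]
wrist_force: [-0.2, 0.0, -0.1]
finger_gap: 0.0384
gripper_force: 0.0
t 30.55 tcp [0.5167 0.0549 0.1245] psi 100.56 q [ -1.6  16.3 103.2   0.   60.3 -12.2] F [-0.2  0.  -0.1] gap 0.0384 0.0
tool shift [-0.0952  0.0706  0.0908] roll -0.04
tile(jig mm) [82.3 59.5] [95.7 21.3] 83.28 160
stop y pct [0.0565 0.0565 0.0565 0.0565 0.0565]
fence x pct [0.0852 0.0912 0.1008 0.1104 0.1114]
```

```bash
python3 -m pendant '[[[-0.019,0.0141,0],0,140],[[-0.019,0.0141,0],0,140],[[-0.019,0.0141,0],0,140],[[-0.019,0.0141,0],0,140],[[-0.019,0.0141,0],0,140],[[0,0,0.01],0,140],[[0,0,0.02],0,140],[[0,0,0.025],0,140],[[0,0,0.02],0,140],[[0,0,0.01],0,140],[[0,0,0.005],0,140],[[0,0,0],0,140]]'
python3 -c "
from h import *;go(*w(.045,-.0005),.034,100.6);jig()"
```

```text
clock: 31.8
tcp_pos: [0.6018, -0.0253, 0.0339]
tcp_rot: [-2.007, -2.416, 0.0]
wrist_force: [-0.3, 1.1, -0.6]
finger_gap: 0.0385
gripper_force: 0.0
t 31.8 tcp [ 0.6018 -0.0253  0.0339] psi 100.57 q [ -9.   28.2  98.6   0.   53.1 -19.6] F [-0.3  1.1 -0.6] gap 0.0385 0.0
tool shift [ 0.0288  0.0019 -0.    ] roll -0.03
tile(jig mm) [47.2 68.4] [ 86.7 109.5] 0.72 708
stop y pct [0.0663 0.097  0.1353 0.1461 0.1473]
fence x pct [0.0909 0.092  0.1013 0.1105 0.1117]
```

```bash
python3 -m pendant '[[[0.008,0.001,0],0,140],[[0.008,0.001,0],0,140],[[0.006,0,0],0,140],[[0.003,0,0],0,140],[[0.002,0,0],0,140],[[0,0,0],0,140]]'| grep -E "tcp_pos|wrist"
python3 -m pendant '[[[0.001,0,0],0,140],[[0,0,0],0,140]]'| grep -E "tcp_pos|wrist"
python3 -m pendant '[[[0.001,0,0],0,140],[[0,0,0],0,140]]'| grep -E "tcp_pos|wrist"
```

```text
tcp_pos: [0.599, 0.0016, 0.0344]
wrist_force: [-0.7, -0.1, -0.2]
tcp_pos: [0.5989, 0.0021, 0.0343]
wrist_force: [-0.1, 0.5, -0.8]
tcp_pos: [0.5988, 0.0029, 0.0343]
wrist_force: [0.6, -2.4, -0.0]
```

```bash
python3 -m pendant '[[[0.001,0,0],0,140],[[0,0,0],0,140]]'| grep -E "tcp_pos|wrist"
python3 -m pendant '[[[0.001,0,0],0,140],[[0,0,0],0,140]]'| grep -E "tcp_pos|wrist"
python3 -m pendant '[[[0.001,0,0],0,140],[[0,0,0],0,140]]'| grep -E "tcp_pos|wrist"
```

```text
tcp_pos: [0.5987, 0.0035, 0.0343]
wrist_force: [0.8, -2.2, -1.6]
tcp_pos: [0.5986, 0.0041, 0.0343]
wrist_force: [0.4, -5.1, -1.1]
tcp_pos: [0.5986, 0.0041, 0.0343]
wrist_force: [0.4, -7.9, -0.9]
```

The tile has stopped against the end stop, with the force rising and no motion. I retreat and check.

```bash
python3 -m pendant '[[[-0.006,0,0],0,140],[[-0.015,0,0],0,140],[[0,0,-0.04],0,140],[[0,0,-0.04],0,140],[[0,0,-0.04],0,140],[[0,0,-0.04],0,140],[[-0.04,0.02,0],0,140],[[-0.04,0.02,0],0,140],[[-0.04,0.02,0],0,140],[[-0.04,0.02,0],0,140],[[-0.04,0.02,0],0,140],[[0,0,0],0,140],[[0,0,0],0,140]]'
python3 - <<'E'
from h import *
from plant import cams
jig();jig()
s=cams.snapshot("side");t=cams.snapshot("top")
a=cv2.resize(s["img"][190:390,60:360],(600,400),interpolation=3);b=cv2.resize(t["img"][150:260,205:350],None,fx=1.37,fy=1.37,interpolation=3)
a2=cv2.resize(t["img"][150:225,205:285],(480,450),interpolation=3)
im=np.zeros((600,800,3),np.uint8);im[:300,:450]=cv2.resize(a,(450,300));im[150:600,320:800]=a2
cv2.imwrite("pics/f.png",im[:,:,::-1])
P=cloud(s).reshape(-1,3);m=(P[:,2]>.19)&(P[:,2]<.215)&(np.hypot(P[:,0]-.439,P[:,1]-.39)<.05)
q=P[m];print(np.median(q,0),rect(q))
E
```

```text
clock: 34.75
tcp_pos: [0.737, -0.194, 0.1929]
tcp_rot: [-2.008, -2.413, -0.0]
wrist_force: [0.1, 0.5, 0.2]
finger_gap: 0.0388
gripper_force: 0.0
tile(jig mm) [44.3 68.6] [ 86.9 110.9] 0.41 1040
stop y pct [0.1048 0.1243 0.1358 0.1461 0.1473]
fence x pct [0.0835 0.0902 0.1005 0.1105 0.1116]
tile(jig mm) [44.6 68.1] [110.1  87.8] 89.21 1023
stop y pct [0.0702 0.1097 0.1363 0.1464 0.1473]
fence x pct [0.0785 0.0904 0.1007 0.1103 0.1114]
[0.43698518 0.39290366 0.20655399] [array([439.5, 388.6]), array([70.3, 72.1]), np.float64(28.7)]
```

View pics/f.png

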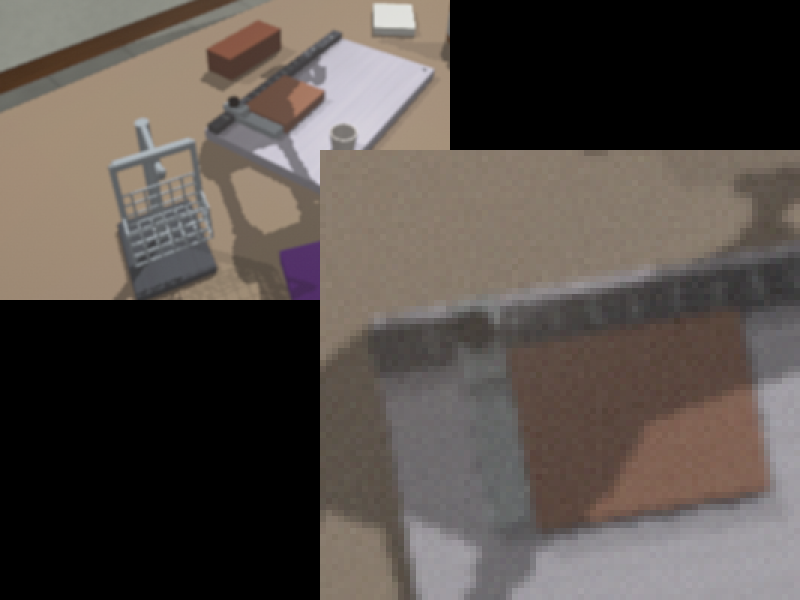

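The final picture shows the tile against the end stop (edge from (510,345) to (540,530)) and against the fence with no gap. The basket hangs level on the hook at (155,160), and the arm is clear. I hand in.

```bash
python3 -c "
from plant import arm;print(arm.close_job())"
```

```text
the job is handed in; nothing more can be done
None
```

The job is handed in, at about 35 s on the robot's clock. The last pictures showed the basket hanging level on the hook and the tile flush against the fence and the end stop; the hand-in call returned no verdict.

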